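# Load a sample rack through the sprung flap of a blood analyser's loading lane

## Robot

A 6-joint arm with a two-finger parallel gripper is mounted at the origin on the work surface. World frame = base frame: x ahead of the robot, y to its left, z up, the work surface at z = 0. Lengths are in m, angles in rad, forces in N, time in s.
With the tool pointing down it reaches from about 0.25 to 0.775 m from the base axis. Payload 4 kg.
Tool frame: the origin (TCP) lies midway between the tips of the shut fingers; the grasp point (between the pads) lies robot.tcp_to_grasp behind it (robot.tcp_to_grasp is the distance from the TCP to the grasp point, in m); z points along the fingers, y is the line along which they close (so a half turn about z gives the same grasp; the last joint's range is limited). The gripper opens to 94 mm and grips with 3 to 60 N. Pads are 16 mm wide; open, the fingers measure 119 mm over their backs; the gripper's body (75 mm by 177 mm) begins 78 mm behind the grasp point.
Start: joints at [-1.286, 0.087, 1.371, -0, 1.684, -0.103], TCP at [0.208, -0.509, 0.206] pointing down, gripper open.
Joint ranges: [-3.1, 3.1], [-0.76, 2.03], [0.27, 2.55], [-1.08, 4.22], [0.17, 2.65], [-2.57, 2.57]. Speed limits (rad/s): [2.79, 2.79, 3.14, 3.14, 3.14, 3.14].

## Interface

Orientations are given as a rotation vector (axis times angle).
In Python, from cell import robot gives the robot as it stands. The module is installed in compiled form; this text tells all that it offers.
- The arm moves only by the tool servo_tool, never from a script. Its arguments are lists of equal length, an entry for each row: "translation": the shift along the tool's x, y, z in m, a list of three; "turn": the turn, a rotation vector about the tool's x, y, z in rad, a list of three; "hand": the opening, from -1 (shut) to 1 (fully open). A call has 1 to 5 rows; each row shifts and turns the commanded pose from where the row before left it, along the tool's axes as they then stand; what a row does not reach is not made up. A row lasts 1/10 s, in which the tool goes at most 50 mm and 8.59 degrees, less where a joint would pass 70% of its speed; a pose out of reach is approached as far as the arm can. A call with a gripper value outside its range is refused whole. The fingers move at their own pace and stop on an object; "grip_force" is the grip in N (left out, the last holds). Time passes only in rows, so rows that do not move let the fingers close. It gives the time, the measured TCP pose, the force, the opening and the grip force at its end, in the units of the state.
- robot.sense(): the state, without advancing time (a new reading comes with each control period).
- robot.get_image(name): name is "side" or "top"; returns a dict with "color" (400x640x3 uint8, red, green, blue), "fx", "fy", "cx", "cy" (pixels), "extrinsics" (4x4, takes a point from world to camera coordinates). Camera axes: x right, y down, z forward; pixel columns grow to the right and rows downward; lengths in m; the calibration is good to about 2 mm. A picture is of the moment at which its call begins. There is no depth.
- robot.sign_off(): hands the job in; it is judged then, once.
The state is a dict: "time_s": time; "qpos": joint angles; "qd": joint speeds; "effort": joint torques, N m; "position": TCP position; "eef_rot": TCP orientation; "ft_force": force on the tool from outside, world axes, zero at the start; "wrist_torque": the same for the moment, N m; "finger_gap": opening from 0.0 (shut) to 1.0 (fully open); "grip_force": force on a finger pad.
Only numpy, scipy, OpenCV 4.12 (cv2) and the standard library are available. Lean on these libraries where they do the work, as an engineer would, in place of code of your own. Each camera call takes 0.05 s, during which the arm holds its last target. There are 200 camera calls.

## Task

Load the white tube rack that lies askew on the loading lane: without lifting it off the plate, slide it nose first along the fence, so that the rack itself pushes the orange sprung flap open, and on into the chamber until it rests fully home against the rubber stop, whose depth must be felt for. Push gently: do not squash the rubber to the bottom. Then take the hand out so that the flap springs shut behind the rack, and leave all the other things on the bench where they are.

Things in the scene. Friction and masses are not known exactly. Their poses are not given: they have to be found in the camera images.
- bay: White loading-lane plate, 130 x 560 mm, 6 mm thick, on the table, with aluminium walls standing 30 mm above it. Origin: on the table, at the flap's line, mid-lane. +y = loading direction, z up. The plate spans x -85 to +45, y -290 to +270 mm in this frame. The walls and the chamber are told at the points.
- fence_mouth (a point): Outer end of the long straight fence: a point on its inner face (bay x = +25 mm, y = -290, 21 mm above the table). The fence runs from here along bay +y to y = +180 mm, on the side away from the robot.
- rail_end (a point): Inner face of the short rail opposite the fence, at its end by the flap (bay x = -25, y = -4 mm). It runs back to y = -56 and then flares gently outward to about x = -44, y = -105: the last stretch before the flap is a 50 mm wide lane.
- chamber (a point): Point on the plate inside the chamber behind the flap (bay x = 0, y = 90 mm, z = 6). Open above; fence on one side, outer wall at x = -77 mm on the other. At its far end a grey stop block, 60 mm wide and high, with two rubber pads and a brass pin faces the flap. Its depth differs each time and is not measured: relaxed pads lie somewhere at bay y = 182 to 222 mm, to be felt for.
- flap_hinge (a point): Hinge axis (upright) of the flap, half-way up it, at x = -34, y = 0 mm in the bay's frame, 24 mm above the table.
- flap (a joint): Orange side-hinged flap, 56 mm long, 34 mm high, 5 mm thick, from the hinge almost to the fence. 0 = shut across the lane, grows to 1.65 rad as it swings into the chamber (+y), free end towards x = -34. It cannot swing outward. A spring shuts it: 0.036 N m when shut, 0.10 N m wide open (about 1 to 2 N at its free end). It can only shut when nothing is within its 56 mm sweep.
- feeler (a joint): Brass feeler pin of the stop: 0 = out, standing 8 mm proud of the relaxed pads; grows as the rack pushes it in (m), 0.008 when the rack just touches the pads, more as the pads give. Very light spring (under 1 N).
- buffer (a joint): The two rubber pads of the stop (moving together, 22 mm high, centred 25 mm above the table): 0 relaxed, grows to 0.010 m squashed to the bottom; 1.5 N per mm.
- rack: White sample rack with a blue tail end and four coloured-capped tubes fixed in it: block 44 mm (x) x 110 mm (y) x 38 mm high, tube caps up to 56 mm (above its underside), about 0.35 kg. Origin: centre of its underside. Its +y axis is its nose. It lies on the base plate before the flap, askew (up to 0.3 rad) and off the fence, nose roughly towards the flap.
- rack_centre (a point): Centre of the rack's block, 19 mm above its underside.
- rack_tail (a point): Middle of the rack's flat blue tail end face, 19 mm above its underside, 55 mm behind the centre.
- spare_rack: Bystander: grey rack of the same size with three tubes and a red tail, on the table beyond the fence. Origin: centre of underside.
- tube_block: Bystander: white tube block with many wells and some tubes, 150 x 205 mm, 34 mm high, tubes to 75 mm, beyond the fence. Origin: centre of underside.
- beaker: Bystander: empty glass beaker, 84 mm across, 100 mm high, upright. Origin: centre of underside.
- jar: Bystander: clear specimen jar with yellow cap, 56 mm across, 65 mm high, upright. Origin: centre of underside.
- tray: Bystander: flat steel tray, 85 x 170 mm, 16 mm high, on the robot's side of the lane. Origin: centre of underside.
- pen: Bystander: black marker pen with red cap, 12 x 125 mm, 12 mm high, lying on the robot's side of the lane. Origin: centre of underside.

How it is judged:
By the outcome, as a careful person would: the job done as asked, in the order asked, and still so for the second after the job is handed in, with the robot touching nothing.
It also fails if it takes over 72 s, if anything falls off the work surface, if the arm or the gripper's body presses on something with over 40 N, if the wrist force passes 120 N, or if a joint passes its speed limit or range.

## Working session

There is one attempt and no reset: what is moved stays moved. The work goes in short steps, Python scripts to look and compute and a tool call to move; the robot and the scene stay as the last step left them, time stands still between calls to the robot, and variables do not carry over. Pictures are saved under pics/ and viewed, at most 11 in all, crops included, and the job is handed in when it is done.

Besides the shell and the picture viewer there is one more tool, called after "Request:" by a JSON object that holds its "api" and its "payload". servo_tool: Moves the arm, as the interface text tells. Its arguments: {"type":"object","properties":{"translation":{"type":"array"},"turn":{"type":"array"},"hand":{"type":"array"},"grip_force":{"type":"number"}},"required":["translation","turn","hand"]}

```bash
mkdir -p pics; cat > h.py <<'E'
import numpy as np, cv2
from cell import robot
def snap(name,fn):
    d=robot.get_image(name); cv2.imwrite('pics/'+fn,d['color'][:,:,::-1]); np.savez('pics/'+name+'.npz',**d); return d
def pix2w(name,u,v,z):
    d=np.load('pics/'+name+'.npz'); E=d['extrinsics']; R,t=E[:3,:3],E[:3,3]
    r=R.T@np.array([(u-d['cx'])/d['fx'],(v-d['cy'])/d['fy'],1]); c=-R.T@t
    return c+r*(z-c[2])/r[2]
E
python3 - <<'E'
from h import *
for n in('top','side'):
    d=snap(n,n+'0.png'); print(n,d['fx'],d['extrinsics'].round(3).tolist())
s=robot.sense(); print(s); print(robot.tcp_to_grasp)
E
```

```text
top 501.6660353355711 [[-0.1, -0.995, -0.003, 0.062], [-0.973, 0.098, -0.209, 0.555], [0.209, -0.018, -0.978, 0.921], [0.0, 0.0, 0.0, 1.0]]
side 438.32814135779324 [[-0.832, -0.554, 0.022, 0.463], [-0.289, 0.399, -0.87, 0.205], [0.474, -0.73, -0.492, 0.633], [0.0, 0.0, 0.0, 1.0]]
{'time_s': 0.1, 'qpos': array([-1.28610111e+00,  8.79457591e-02,  1.37205314e+00, -2.32088374e-05,
        1.68360697e+00, -1.03078376e-01]), 'qd': array([ 0.0001869 , -0.00466017, -0.00417356,  0.00044745, -0.00110146,
        0.00024152]), 'effort': array([ 2.24726224e-03, -3.41254628e+01, -3.03300047e+01,  7.21234689e-02,
        3.04256938e-02, -1.05441648e-04]), 'position': array([ 0.20783492, -0.50870386,  0.20441124]), 'eef_rot': array([-3.08076336e+00, -6.04914315e-01,  3.22646263e-04]), 'ft_force': array([-0.24368597, -0.28337138,  0.03598322]), 'wrist_torque': array([ 0.01158463, -0.01433065,  0.04401213]), 'grip_force': 0.0, 'finger_gap': 0.9971356277297924}
0.0188
```

View pics/top0.png

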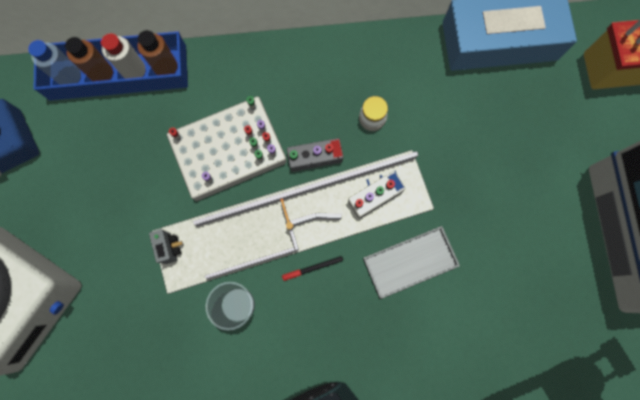

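View pics/side0.png

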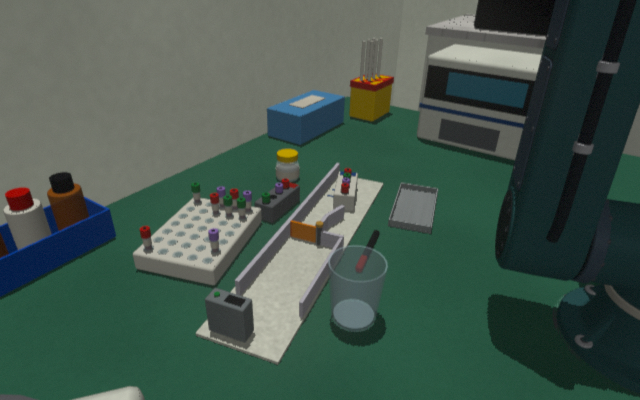

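The top view shows the lane from the mouth (about px 425,180) to the stop (about 165,245). The rack is at about (378,194) with its nose to the left, and the flap is at (287,215). I'll enlarge this area.

```bash
python3 - <<'E'
from h import *
im=cv2.imread('pics/top0.png')[140:300,150:440]
im=cv2.resize(im,None,fx=2.75,fy=2.75,interpolation=cv2.INTER_CUBIC); cv2.imwrite('pics/c0.png',im)
E
```

```text
(no output)
```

View pics/c0.png

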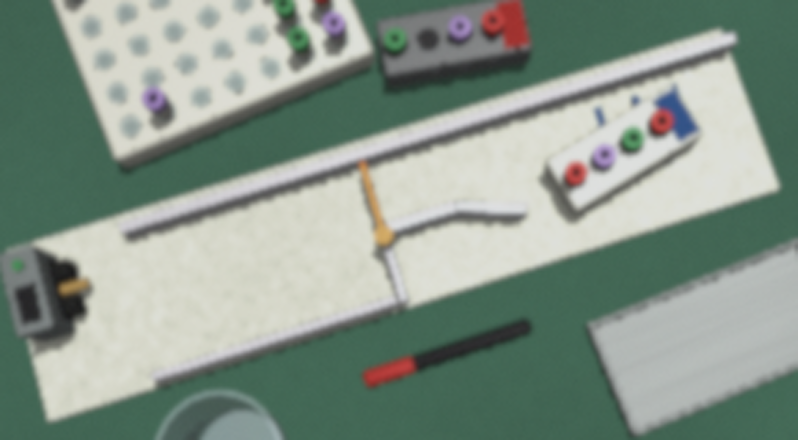

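```bash
cat >> h.py <<'E'
from scipy.optimize import least_squares
def proj(name,P):
    d=np.load('pics/'+name+'.npz'); c=(d['extrinsics']@np.c_[P,np.ones(len(P))].T)[:3]
    return np.c_[d['fx']*c[0]/c[2]+d['cx'],d['fy']*c[1]/c[2]+d['cy']]
def place(p,L):
    c,s=np.cos(p[2]),np.sin(p[2]); L=np.array(L,float)
    return np.c_[p[0]+c*L[:,0]-s*L[:,1],p[1]+s*L[:,0]+c*L[:,1],L[:,2]]
def fit(name,L,px,p0):
    r=least_squares(lambda p:(proj(name,place(p,L))-px).ravel(),p0,loss='soft_l1'); return r.x,(proj(name,place(r.x,L))-px).round(1)
E
cat > m.py <<'E'
from h import *
f=lambda q:np.array(q,float)/2.75+[150,140]-0.3
B=[[-.085,-.29,.006],[-.085,.27,.006],[.025,-.29,.036],[.025,.18,.036],[-.034,0,.041]]
p,e=fit('top',B,f([[779,187],[48,420],[737,45],[126,236],[384,235]]),[.5,0,.2]); print('bay',p.round(4),e.tolist())
R=[[.022,.055,.044],[-.022,.055,.044],[-.022,-.055,.044],[.022,-.055,.044]]
r,e=fit('top',R,f([[548,165],[576,212],[698,136],[672,93]]),[.5,-.2,.3]); print('rack',r.round(4),e.tolist())
c,s=np.cos(p[2]),np.sin(p[2]); d=r[:2]-p[:2]; print('rack in bay',c*d[0]+s*d[1],-s*d[0]+c*d[1],r[2]-p[2])
np.save('bay.npy',p)
E
python3 m.py
```

```text
bay [0.5353 0.0828 0.2079] [[0.5, 0.9], [0.2, 0.7], [0.2, -1.0], [-1.9, -0.8], [0.1, 0.0]]
rack [ 0.5454 -0.1017  0.4469] [[-1.7, -0.4], [0.0, 1.3], [2.6, 0.5], [-0.1, -2.3]]
rack in bay -0.028251716275116294 -0.18267437037142242 0.23900410710762612
```

The picture gives the bay at about (0.535, 0.083) with a yaw of 0.208. The rack is 28 mm robot-side of mid-lane, at bay y ≈ -183 mm, and 0.24 rad askew. I'll turn the tool to match the rack, then move above it.

Request:
{"api": "servo_tool", "payload": {"translation": [[0, 0, 0], [0, 0, 0], [0, 0, 0], [0, 0, 0], [0, 0, 0]], "turn": [[0, 0, -0.148], [0, 0, -0.148], [0, 0, -0.148], [0, 0, -0.148], [0, 0, -0.148]], "hand": [1, 1, 1, 1, 1]}}

```text
time_s: 0.6
position: [0.2079, -0.5088, 0.2048]
eef_rot: [-2.649, -1.687, -0.001]
ft_force: [0.2, 0.3, -0.1]
finger_gap: 0.999
grip_force: 0.0
```

Request:
{"api": "servo_tool", "payload": {"translation": [[0, 0, 0], [0, 0, 0], [0, 0, 0], [0, 0, 0], [0, 0, 0]], "turn": [[0, 0, -0.148], [0, 0, -0.148], [0, 0, -0.148], [0, 0, -0.148], [0, 0, -0.148]], "hand": [1, 1, 1, 1, 1]}}

```text
time_s: 1.1
position: [0.2079, -0.5088, 0.2048]
eef_rot: [-1.86, -2.53, -0.001]
ft_force: [-0.4, -0.1, 0.4]
finger_gap: 1.001
grip_force: 0.0
```

Request:
{"api": "servo_tool", "payload": {"translation": [[0, 0, 0], [0.018, 0.04, 0], [0.018, 0.04, 0], [0.018, 0.04, 0], [0.018, 0.04, 0]], "turn": [[0, 0, -0.148], [0, 0, 0], [0, 0, 0], [0, 0, 0], [0, 0, 0]], "hand": [1, 1, 1, 1, 1]}}

```text
time_s: 1.6
position: [0.322, -0.3738, 0.2049]
eef_rot: [-1.677, -2.656, -0.001]
ft_force: [-0.4, -0.5, -0.4]
finger_gap: 0.996
grip_force: 0.0
```

Request:
{"api": "servo_tool", "payload": {"translation": [[0.018, 0.04, 0], [0.018, 0.04, 0], [0.018, 0.04, 0], [0.018, 0.04, 0], [0.018, 0.04, 0]], "turn": [[0, 0, 0], [0, 0, 0], [0, 0, 0], [0, 0, 0], [0, 0, 0]], "hand": [1, 1, 1, 1, 1]}}

```text
time_s: 2.1
position: [0.4639, -0.2063, 0.2051]
eef_rot: [-1.676, -2.656, 0.0]
ft_force: [0.1, 1.2, 0.3]
finger_gap: 0.998
grip_force: 0.0
```

Request:
{"api": "servo_tool", "payload": {"translation": [[0.018, 0.04, 0], [0.018, 0.04, 0], [0, 0, 0], [0, 0, 0], [0, 0, 0]], "turn": [[0, 0, 0], [0, 0, 0], [0, 0, 0], [0, 0, 0], [0, 0, 0]], "hand": [1, 1, 1, 1, 1]}}

```text
time_s: 2.6
position: [0.5192, -0.1418, 0.2051]
eef_rot: [-1.677, -2.655, 0.001]
ft_force: [0.1, 0.9, 1.4]
finger_gap: 1.004
grip_force: 0.0
```

```bash
cat >> h.py <<'E'
from scipy.spatial.transform import Rotation as Ro
def where():
    s=robot.sense(); R=Ro.from_rotvec(s['eef_rot']).as_matrix(); p=np.load('bay.npy')
    c,k=np.cos(p[2]),np.sin(p[2]); d=s['position'][:2]-p[:2]
    print('t',s['time_s'],'heading',np.arctan2(R[1,0],R[0,0]).round(4),'tilt',R[:,2].round(3),'pos',s['position'].round(4),'bay x,y',(c*d[0]+k*d[1]).round(4),(-k*d[0]+c*d[1]).round(4),'gap',s['finger_gap'],'F',s['ft_force'].round(2),'q',s['qpos'].round(2))
    return s,R
E
python3 - <<'E'
from h import *
s,R=where()
print('to rack (tool axes)',R.T@(np.array([.5454,-.1017,.06])-s['position']))
for n in('top','side'):
    snap(n,n+'1.png')
a=cv2.imread('pics/top1.png')[140:290,280:460];b=cv2.imread('pics/side1.png')[130:290,250:450]
a=cv2.resize(a,(600,500),interpolation=cv2.INTER_CUBIC);
cv2.imwrite('pics/c1.png',a);cv2.imwrite('pics/c2.png',cv2.resize(b,(700,560),interpolation=cv2.INTER_CUBIC))
E
```

```text
t 2.6 heading 2.0149 tilt [-0.001 -0.    -1.   ] pos [ 0.5192 -0.1418  0.2051] bay x,y -0.0621 -0.2165 gap 1.004026266094541 F [0.12 0.94 1.37] q [-0.37  0.06  1.4  -0.    1.68 -0.82]
to rack (tool axes) [0.02490825 0.04104329 0.14506148]
```

View pics/c2.png

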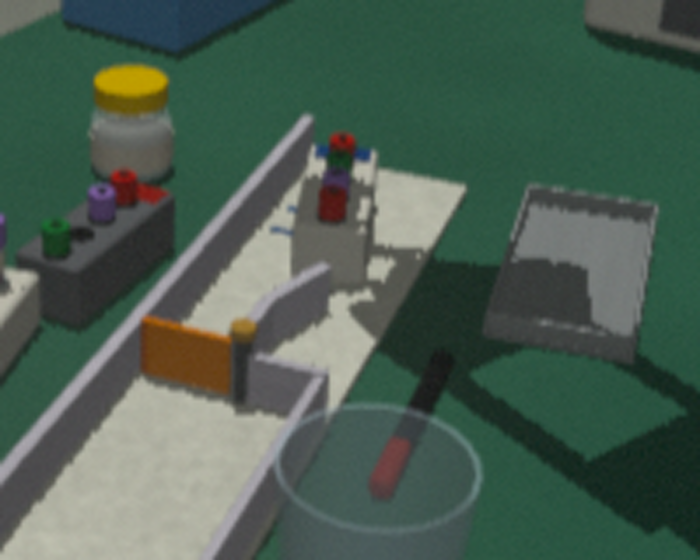

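The side view shows a free approach to the rack. I'll go down and grip lightly at the top of the block, with the fingers above wall height, so that I can square it in place.

Request:
{"api": "servo_tool", "payload": {"translation": [[0.025, 0.041, 0], [0, 0, 0.04], [0, 0, 0.04], [0, 0, 0.04], [0, 0, 0.02]], "turn": [[0, 0, 0], [0, 0, 0], [0, 0, 0], [0, 0, 0], [0, 0, 0]], "hand": [0.6, 0.6, 0.6, 0.6, 0.6]}}

```text
time_s: 3.2
position: [0.5432, -0.1014, 0.0614]
eef_rot: [-1.676, -2.65, 0.003]
ft_force: [-0.0, 0.3, 0.2]
finger_gap: 0.798
grip_force: 0.0
```

Request:
{"api": "servo_tool", "payload": {"translation": [[0, 0, 0.015], [0, 0, 0.012], [0, 0, 0], [0, 0, 0], [0, 0, 0]], "turn": [[0, 0, 0], [0, 0, 0], [0, 0, 0], [0, 0, 0], [0, 0, 0]], "hand": [0.6, 0.6, 0.6, 0.6, 0.6]}}

```text
time_s: 3.7
position: [0.5474, -0.1013, 0.0402]
eef_rot: [1.675, 2.654, 0.001]
ft_force: [-0.5, -0.4, 0.4]
finger_gap: 0.801
grip_force: 0.0
```

```bash
python3 - <<'E'
from h import *
where()
for n in('top','side'): snap(n,n+'2.png')
a=cv2.imread('pics/top2.png')[140:260,300:460];b=cv2.imread('pics/side2.png')[130:250,280:440]
f=lambda i:cv2.resize(i,(400,300),interpolation=cv2.INTER_CUBIC)
cv2.imwrite('pics/c3.png',np.hstack([f(a),f(b)]))
E
```

```text
t 3.7 heading 2.0156 tilt [ 0.003 -0.001 -1.   ] pos [ 0.5474 -0.1013  0.0402] bay x,y -0.0262 -0.1827 gap 0.8009599347325037 F [-0.51 -0.37  0.38] q [-0.28  0.19  1.59 -0.    1.36 -0.73]
```

View pics/c3.png

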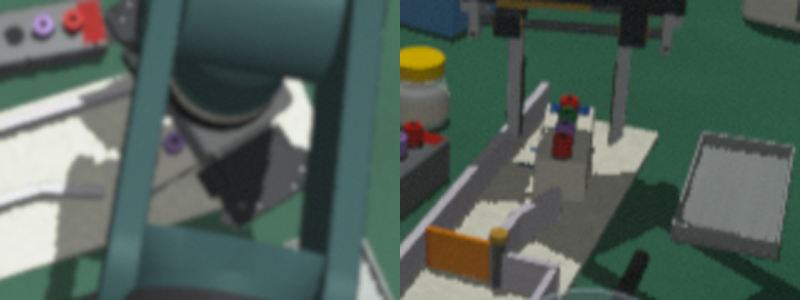

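The side view shows the fingers straddling the rack, so I'll close with a light grip.

Request:
{"api": "servo_tool", "payload": {"translation": [[0, 0, 0.002], [0, 0, 0], [0, 0, 0], [0, 0, 0], [0, 0, 0]], "turn": [[0, 0, 0], [0, 0, 0], [0, 0, 0], [0, 0, 0], [0, 0, 0]], "hand": [-0.2, -0.2, -0.2, -0.2, -0.2], "grip_force": 6}}

```text
time_s: 4.3
position: [0.5462, -0.1008, 0.0365]
eef_rot: [1.676, 2.657, 0.0]
ft_force: [-0.2, -0.0, 0.7]
finger_gap: 0.467
grip_force: 6.0
```

Request:
{"api": "servo_tool", "payload": {"translation": [[0, 0, 0], [0, 0, 0], [0, 0, 0], [0, 0, 0], [0, 0, 0]], "turn": [[0, 0, 0], [0, 0, 0], [0, 0, 0], [0, 0, 0], [0, 0, 0]], "hand": [-0.2, -0.2, -0.2, -0.2, -0.2]}}

```text
time_s: 4.8
position: [0.5462, -0.1008, 0.0365]
eef_rot: [1.676, 2.657, 0.0]
ft_force: [1.1, 0.8, -0.3]
finger_gap: 0.47
grip_force: 6.0
```

```bash
python3 - <<'E'
from h import *
where()
E
```

```text
t 4.8 heading 2.0158 tilt [ 0.  0. -1.] pos [ 0.5462 -0.1008  0.0365] bay x,y -0.0272 -0.1819 gap 0.4695609658029449 F [ 1.15  0.83 -0.32] q [-0.28  0.19  1.6   0.    1.35 -0.73]
```

The rack is gripped square, with the opening at 44 mm. Next I'll turn it parallel to the fence, slide it partly over, then regrip a little higher so the finger clears the fence.

Request:
{"api": "servo_tool", "payload": {"translation": [[0, 0, 0], [0, 0, 0], [0, 0, 0], [0, 0, 0], [0, 0, 0]], "turn": [[0, 0, 0.06], [0, 0, 0.06], [0, 0, 0.06], [0, 0, 0.057], [0, 0, 0]], "hand": [-0.2, -0.2, -0.2, -0.2, -0.2]}}

```text
time_s: 5.3
position: [0.5461, -0.1009, 0.0365]
eef_rot: [1.979, 2.44, -0.0]
ft_force: [-0.0, 0.1, -0.2]
finger_gap: 0.468
grip_force: 6.0
```

Request:
{"api": "servo_tool", "payload": {"translation": [[0, 0.005, 0], [0, 0.005, 0], [0, 0.003, 0], [0, 0, 0], [0, 0, 0]], "turn": [[0, 0, 0], [0, 0, 0], [0, 0, 0], [0, 0, 0], [0, 0, 0]], "hand": [-0.2, -0.2, -0.2, 0.2, 0.2]}}

```text
time_s: 5.8
position: [0.5594, -0.098, 0.0364]
eef_rot: [1.978, 2.44, 0.001]
ft_force: [-0.0, -0.2, -0.1]
finger_gap: 0.581
grip_force: 0.0
```

Request:
{"api": "servo_tool", "payload": {"translation": [[0, 0, -0.004], [0, 0, 0], [0, 0, 0], [0, 0, 0], [0, 0, 0]], "turn": [[0, 0, 0], [0, 0, 0], [0, 0, 0], [0, 0, 0], [0, 0, 0]], "hand": [0.2, 0.2, -0.2, -0.2, -0.2]}}

```text
time_s: 6.3
position: [0.559, -0.0982, 0.0406]
eef_rot: [1.979, 2.44, 0.0]
ft_force: [0.3, -0.5, 0.0]
finger_gap: 0.465
grip_force: 6.0
```

```bash
python3 - <<'E'
from h import *
where()
for n in('top','side'): snap(n,n+'3.png')
a=cv2.imread('pics/top3.png')[140:260,300:460];b=cv2.imread('pics/side3.png')[130:250,280:440]
f=lambda i:cv2.resize(i,(400,300),interpolation=cv2.INTER_CUBIC)
cv2.imwrite('pics/c4.png',np.hstack([f(a),f(b)]))
E
```

```text
t 6.3 heading 1.7788 tilt [ 0. -0. -1.] pos [ 0.559  -0.0982  0.0406] bay x,y -0.0142 -0.182 gap 0.464692839607828 F [ 0.27 -0.45  0.05] q [-0.27  0.21  1.56  0.    1.37 -0.48]
```

View pics/c4.png

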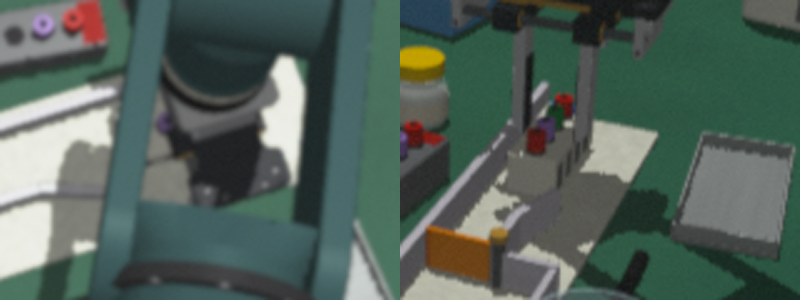

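The rack is now square with the lane. I'll slide it towards the fence and watch the force.

Request:
{"api": "servo_tool", "payload": {"translation": [[0, 0.004, 0], [0, 0.004, 0], [0, 0.003, 0], [0, 0.001, 0], [0, 0, 0]], "turn": [[0, 0, 0], [0, 0, 0], [0, 0, 0], [0, 0, 0], [0, 0, 0]], "hand": [-0.2, -0.2, -0.2, -0.2, -0.2]}}

```text
time_s: 6.9
position: [0.5709, -0.0957, 0.0406]
eef_rot: [1.979, 2.44, -0.0]
ft_force: [-2.8, -0.6, 4.6]
finger_gap: 0.465
grip_force: 6.0
```

Request:
{"api": "servo_tool", "payload": {"translation": [[0, 0.001, 0], [0, 0.001, 0], [0, 0, 0], [0, 0, 0]], "turn": [[0, 0, 0], [0, 0, 0], [0, 0, 0], [0, 0, 0]], "hand": [-0.2, -0.2, -0.2, -0.2]}}

```text
time_s: 7.3
position: [0.5727, -0.0953, 0.0406]
eef_rot: [1.979, 2.44, 0.0]
ft_force: [-2.5, -0.3, 4.3]
finger_gap: 0.468
grip_force: 6.0
```

Request:
{"api": "servo_tool", "payload": {"translation": [[0, 0.001, 0], [0, 0, 0]], "turn": [[0, 0, 0], [0, 0, 0]], "hand": [-0.2, -0.2]}}

```text
time_s: 7.5
position: [0.5736, -0.0951, 0.0406]
eef_rot: [1.979, 2.44, -0.0]
ft_force: [-3.3, -0.4, 4.5]
finger_gap: 0.465
grip_force: 6.0
```

Request:
{"api": "servo_tool", "payload": {"translation": [[0, 0.001, 0], [0, 0, 0]], "turn": [[0, 0, 0], [0, 0, 0]], "hand": [-0.2, -0.2]}}

```text
time_s: 7.7
position: [0.5747, -0.0949, 0.0406]
eef_rot: [1.979, 2.44, 0.0]
ft_force: [-3.6, -0.2, 5.0]
finger_gap: 0.465
grip_force: 6.0
```

```bash
python3 - <<'E'
from h import *
where()
E
```

```text
t 7.7 heading 1.7789 tilt [ 0. -0. -1.] pos [ 0.5747 -0.0949  0.0406] bay x,y 0.0019 -0.182 gap 0.4646917796197085 F [-3.58 -0.25  4.97] q [-0.26  0.25  1.52 -0.    1.37 -0.47]
```

The vertical force suggests the fence-side fingertip is grazing the fence top. The rack is close enough to the fence, so I'll release it, go up and behind, and use both nearly closed fingertips as a wide pusher.

Request:
{"api": "servo_tool", "payload": {"translation": [[0, 0, 0], [0, 0, 0], [0, 0, -0.02], [0, 0, -0.03], [0, 0, -0.02]], "turn": [[0, 0, 0], [0, 0, 0], [0, 0, 0], [0, 0, 0], [0, 0, 0]], "hand": [0.2, 0.2, 0.2, 0.2, 0.2]}}

```text
time_s: 8.2
position: [0.5755, -0.0946, 0.1117]
eef_rot: [1.977, 2.439, 0.003]
ft_force: [0.1, 0.1, 0.8]
finger_gap: 0.602
grip_force: 0.0
```

Request:
{"api": "servo_tool", "payload": {"translation": [[-0.025, 0, 0], [-0.025, 0, 0], [-0.025, 0, 0], [-0.01, 0, 0], [0, 0, 0]], "turn": [[0, 0, 0], [0, 0, 0], [0, 0, 0], [0, 0, 0], [0, 0, 0]], "hand": [0.2, 0.2, -0.75, -0.75, -0.75]}}

```text
time_s: 8.7
position: [0.5922, -0.1788, 0.1098]
eef_rot: [-1.981, -2.438, -0.001]
ft_force: [-1.3, 0.7, -0.0]
finger_gap: 0.381
grip_force: 0.0
```

```bash
python3 - <<'E'
from h import *
where()
for n in('top','side'): snap(n,n+'4.png')
a=cv2.imread('pics/top4.png')[140:260,300:460];b=cv2.imread('pics/side4.png')[130:250,280:440]
f=lambda i:cv2.resize(i,(400,300),interpolation=cv2.INTER_CUBIC)
cv2.imwrite('pics/c5.png',np.hstack([f(a),f(b)]))
E
```

```text
t 8.7 heading 1.7771 tilt [-0.     0.001 -1.   ] pos [ 0.5922 -0.1788  0.1098] bay x,y 0.0017 -0.2678 gap 0.3809483241665478 F [-1.27  0.73 -0.02] q [-0.39  0.27  1.34  0.    1.52 -0.59]
```

View pics/c5.png

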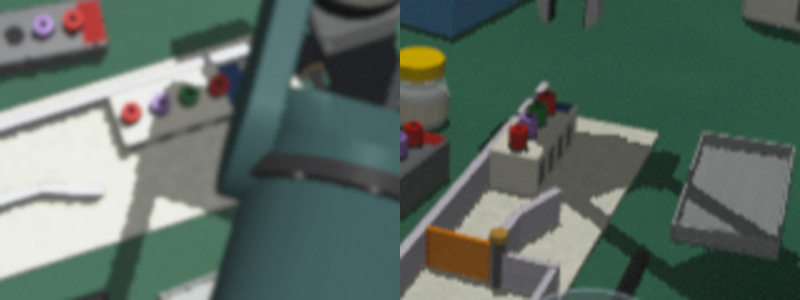

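The rack now lies along the fence. I'll lower the pusher behind its tail.

Request:
{"api": "servo_tool", "payload": {"translation": [[0, -0.001, 0], [0, 0, 0], [0, 0, 0.03], [0, 0, 0.03], [0, 0, 0.02]], "turn": [[0, 0, 0], [0, 0, 0], [0, 0, 0], [0, 0, 0], [0, 0, 0]], "hand": [-0.75, -0.75, -0.75, -0.75, -0.75]}}

```text
time_s: 9.3
position: [0.5901, -0.177, 0.0285]
eef_rot: [-1.976, -2.439, 0.001]
ft_force: [0.3, -0.3, -0.7]
finger_gap: 0.124
grip_force: 0.0
```

Request:
{"api": "servo_tool", "payload": {"translation": [[0, 0, 0.01], [0, 0, 0], [0.005, 0, 0], [0.005, 0, 0], [0.004, 0, 0]], "turn": [[0, 0, 0], [0, 0, 0], [0, 0, 0], [0, 0, 0], [0, 0, 0]], "hand": [-0.75, -0.75, -0.75, -0.75, -0.75]}}

```text
time_s: 9.8
position: [0.5891, -0.1643, 0.0222]
eef_rot: [1.977, 2.438, 0.002]
ft_force: [-0.4, 0.1, 0.6]
finger_gap: 0.126
grip_force: 0.0
```

Request:
{"api": "servo_tool", "payload": {"translation": [[0.004, 0, 0], [0.004, 0, 0], [0.004, 0, 0], [0.004, 0, 0], [0.004, 0, 0]], "turn": [[0, 0, 0], [0, 0, 0], [0, 0, 0], [0, 0, 0], [0, 0, 0]], "hand": [-0.75, -0.75, -0.75, -0.75, -0.75]}}

```text
time_s: 10.3
position: [0.5843, -0.145, 0.0209]
eef_rot: [1.978, 2.439, -0.0]
ft_force: [1.8, -2.4, 1.8]
finger_gap: 0.125
grip_force: 1.1
```

Request:
{"api": "servo_tool", "payload": {"translation": [[0.006, 0, 0], [0.006, 0, 0], [0.006, 0, 0], [0.006, 0, 0], [0.006, 0, 0]], "turn": [[0, 0, 0], [0, 0, 0], [0, 0, 0], [0, 0, 0], [0, 0, 0]], "hand": [-0.75, -0.75, -0.75, -0.75, -0.75]}}

```text
time_s: 10.8
position: [0.5777, -0.115, 0.0204]
eef_rot: [-1.979, -2.44, 0.0]
ft_force: [-0.1, -2.0, 0.7]
finger_gap: 0.125
grip_force: 1.0
```

```bash
python3 - <<'E'
from h import *
where()
E
```

```text
t 10.8 heading 1.7789 tilt [-0. -0. -1.] pos [ 0.5777 -0.115   0.0204] bay x,y 0.0006 -0.2023 gap 0.1246303166814338 F [-0.14 -1.97  0.65] q [-0.29  0.28  1.53 -0.    1.34 -0.5 ]
```

Contact is made and the sliding force is about 2 N. I'll push on towards the flap.

Request:
{"api": "servo_tool", "payload": {"translation": [[0.008, 0, 0], [0.008, 0, 0], [0.008, 0, 0], [0.008, 0, 0], [0.008, 0, 0]], "turn": [[0, 0, 0], [0, 0, 0], [0, 0, 0], [0, 0, 0], [0, 0, 0]], "hand": [-0.75, -0.75, -0.75, -0.75, -0.75]}}

```text
time_s: 11.3
position: [0.5694, -0.0757, 0.0204]
eef_rot: [-1.979, -2.44, 0.0]
ft_force: [0.4, -2.2, 2.1]
finger_gap: 0.128
grip_force: 1.0
```

Request:
{"api": "servo_tool", "payload": {"translation": [[0.006, 0, 0], [0.006, 0, 0], [0.006, 0, 0], [0.006, 0, 0], [0.004, 0, 0]], "turn": [[0, 0, 0], [0, 0, 0], [0, 0, 0], [0, 0, 0], [0, 0, 0]], "hand": [-0.75, -0.75, -0.75, -0.75, -0.75]}}

```text
time_s: 11.8
position: [0.5636, -0.0485, 0.0204]
eef_rot: [-1.978, -2.44, 0.0]
ft_force: [0.3, -2.3, 1.4]
finger_gap: 0.123
grip_force: 1.1
```

```bash
python3 - <<'E'
from h import *
where()
for n in('top','side'): snap(n,n+'5.png')
a=cv2.imread('pics/top5.png')[140:260,250:410];b=cv2.imread('pics/side5.png')[130:250,280:440]
f=lambda i:cv2.resize(i,(400,300),interpolation=cv2.INTER_CUBIC)
cv2.imwrite('pics/c6.png',np.hstack([f(a),f(b)]))
E
```

```text
t 11.8 heading 1.779 tilt [-0.  0. -1.] pos [ 0.5636 -0.0485  0.0204] bay x,y 0.0006 -0.1344 gap 0.12290011390914375 F [ 0.33 -2.3   1.42] q [-0.19  0.23  1.59  0.    1.33 -0.39]
```

View pics/c6.png

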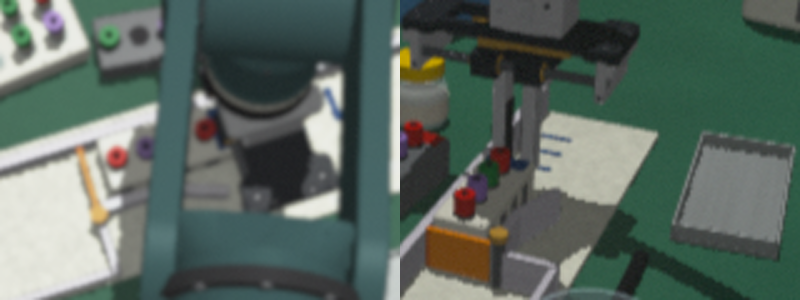

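The rack is straight in the lane, with its nose just before the flap. I'll push through.

Request:
{"api": "servo_tool", "payload": {"translation": [[0.006, 0, 0], [0.006, 0, 0], [0.006, 0, 0], [0.006, 0, 0], [0.006, 0, 0]], "turn": [[0, 0, 0], [0, 0, 0], [0, 0, 0], [0, 0, 0], [0, 0, 0]], "hand": [-0.75, -0.75, -0.75, -0.75, -0.75]}}

```text
time_s: 12.4
position: [0.5584, -0.0209, 0.0208]
eef_rot: [1.977, 2.437, -0.002]
ft_force: [1.1, -5.1, -0.7]
finger_gap: 0.125
grip_force: 2.4
```

Request:
{"api": "servo_tool", "payload": {"translation": [[0.006, 0, 0], [0.006, 0, 0], [0.006, 0, 0], [0.006, 0, 0], [0.006, 0, 0]], "turn": [[0, 0, 0], [0, 0, 0], [0, 0, 0], [0, 0, 0], [0, 0, 0]], "hand": [-0.75, -0.75, -0.75, -0.75, -0.75]}}

```text
time_s: 12.9
position: [0.5511, 0.0104, 0.0203]
eef_rot: [-1.978, -2.44, 0.0]
ft_force: [0.7, -3.7, -0.9]
finger_gap: 0.123
grip_force: 1.4
```

```bash
python3 - <<'E'
from h import *
where()
for n in('top','side'): snap(n,n+'6.png')
a=cv2.imread('pics/top6.png')[150:270,230:390];b=cv2.imread('pics/side6.png')[160:280,240:400]
f=lambda i:cv2.resize(i,(400,300),interpolation=cv2.INTER_CUBIC)
cv2.imwrite('pics/c7.png',np.hstack([f(a),f(b)]))
E
```

```text
t 12.9 heading 1.7789 tilt [-0.001  0.    -1.   ] pos [0.5511 0.0104 0.0203] bay x,y 0.0005 -0.0742 gap 0.12336540960651741 F [ 0.72 -3.72 -0.89] q [-0.08  0.2   1.62  0.    1.32 -0.29]
```

View pics/c7.png

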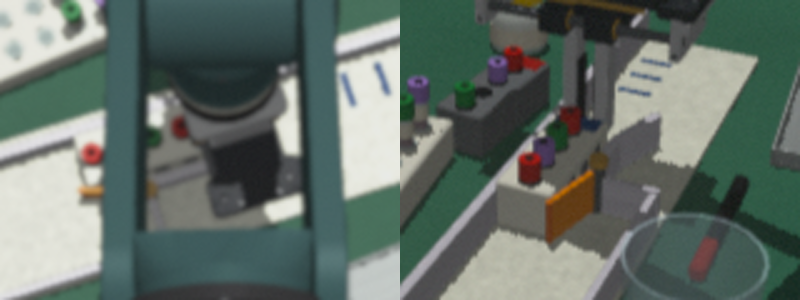

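The flap is swinging open, pushed by the rack. I'll keep going to just short of the earliest possible stop.

Request:
{"api": "servo_tool", "payload": {"translation": [[0.006, 0, 0], [0.006, 0, 0], [0.006, 0, 0], [0.006, 0, 0], [0.006, 0, 0]], "turn": [[0, 0, 0], [0, 0, 0], [0, 0, 0], [0, 0, 0], [0, 0, 0]], "hand": [-0.75, -0.75, -0.75, -0.75, -0.75]}}

```text
time_s: 13.5
position: [0.5451, 0.0396, 0.0204]
eef_rot: [-1.979, -2.44, -0.0]
ft_force: [2.0, -1.6, -1.2]
finger_gap: 0.128
grip_force: 1.0
```

Request:
{"api": "servo_tool", "payload": {"translation": [[0.006, 0, 0], [0.006, 0, 0], [0.006, 0, 0], [0.006, 0, 0], [0.006, 0, 0]], "turn": [[0, 0, 0], [0, 0, 0], [0, 0, 0], [0, 0, 0], [0, 0, 0]], "hand": [-0.75, -0.75, -0.75, -0.75, -0.75]}}

```text
time_s: 14.0
position: [0.5391, 0.0688, 0.0206]
eef_rot: [1.979, 2.44, 0.0]
ft_force: [1.7, -1.6, -0.7]
finger_gap: 0.125
grip_force: 1.0
```

Request:
{"api": "servo_tool", "payload": {"translation": [[0.006, 0, 0], [0.006, 0, 0], [0.006, 0, 0], [0.006, 0, 0], [0.006, 0, 0]], "turn": [[0, 0, 0], [0, 0, 0], [0, 0, 0], [0, 0, 0], [0, 0, 0]], "hand": [-0.75, -0.75, -0.75, -0.75, -0.75]}}

```text
time_s: 14.5
position: [0.5329, 0.0981, 0.0206]
eef_rot: [1.978, 2.44, 0.0]
ft_force: [1.7, -2.5, -0.4]
finger_gap: 0.124
grip_force: 1.1
```

Request:
{"api": "servo_tool", "payload": {"translation": [[0.006, 0, 0], [0.005, 0, 0], [0.004, 0, 0], [0.003, 0, 0], [0.003, 0, 0]], "turn": [[0, 0, 0], [0, 0, 0], [0, 0, 0], [0, 0, 0], [0, 0, 0]], "hand": [-0.75, -0.75, -0.75, -0.75, -0.75]}}

```text
time_s: 15.0
position: [0.5286, 0.1183, 0.0206]
eef_rot: [1.978, 2.44, -0.0]
ft_force: [1.6, -2.6, 0.9]
finger_gap: 0.127
grip_force: 1.3
```

```bash
python3 - <<'E'
from h import *
where()
E
```

```text
t 15.0 heading 1.7788 tilt [ 0. -0. -1.] pos [0.5286 0.1183 0.0206] bay x,y 0.0008 0.0361 gap 0.12679748827167647 F [ 1.62 -2.63  0.91] q [ 0.12  0.18  1.65 -0.    1.32 -0.09]
```

Request:
{"api": "servo_tool", "payload": {"translation": [[0.004, 0, 0], [0.004, 0, 0], [0.004, 0, 0], [0.004, 0, 0], [0.004, 0, 0]], "turn": [[0, 0, 0], [0, 0, 0], [0, 0, 0], [0, 0, 0], [0, 0, 0]], "hand": [-0.75, -0.75, -0.75, -0.75, -0.75]}}

```text
time_s: 15.5
position: [0.5244, 0.138, 0.0206]
eef_rot: [1.979, 2.44, -0.0]
ft_force: [1.4, -3.3, 2.4]
finger_gap: 0.123
grip_force: 1.8
```

Request:
{"api": "servo_tool", "payload": {"translation": [[0.001, 0, 0], [0.001, 0, 0], [0.001, 0, 0], [0.001, 0, 0]], "turn": [[0, 0, 0], [0, 0, 0], [0, 0, 0], [0, 0, 0]], "hand": [-0.75, -0.75, -0.75, -0.75]}}

```text
time_s: 15.9
position: [0.5236, 0.1416, 0.0205]
eef_rot: [1.979, 2.44, -0.0]
ft_force: [2.0, -2.8, 2.1]
finger_gap: 0.126
grip_force: 1.8
```

```bash
python3 - <<'E'
from h import *
where()
for n in('top','side'): snap(n,n+'7.png')
a=cv2.imread('pics/top7.png')[170:290,150:310];b=cv2.imread('pics/side7.png')[220:340,190:350]
f=lambda i:cv2.resize(i,(400,300),interpolation=cv2.INTER_CUBIC)
cv2.imwrite('pics/c8.png',np.hstack([f(a),f(b)]))
E
```

```text
t 15.9 heading 1.7786 tilt [ 0. -0. -1.] pos [0.5236 0.1416 0.0205] bay x,y 0.0007 0.06 gap 0.12564408620472134 F [ 1.99 -2.76  2.15] q [ 0.16  0.18  1.64 -0.    1.32 -0.05]
```

View pics/c8.png

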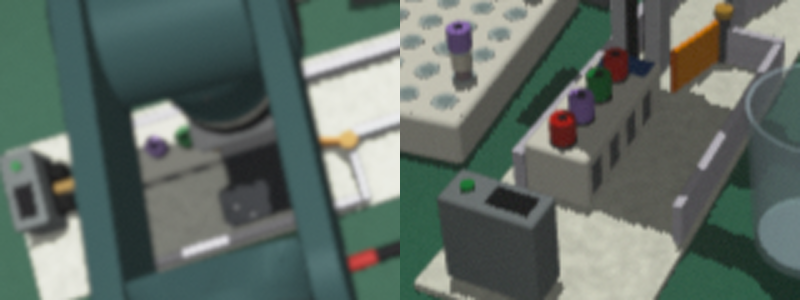

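The rack is well into the chamber and a gap to the stop remains (stop block at crop px 30,190, brass tip at about 73,187). I'll estimate the pad depth roughly before feeling for it.

```bash
python3 - <<'E'
from h import *
p=np.load('bay.npy');c,k=np.cos(p[2]),np.sin(p[2])
for n,u,v,z in[('tip',89/2.75+150,285/2.75+140,.025),('pad',78/2.75+150,265/2.75+140,.036),('pad2',84/2.75+150,300/2.75+140,.036)]:
    d=pix2w('top',u,v,z)[:2]-p[:2]; print(n,c*d[0]+k*d[1],-k*d[0]+c*d[1])
E
```

```text
tip -0.002490407672072051 0.2130212074335641
pad 0.011688004842056163 0.21439171541442573
pad2 -0.013839817851672202 0.2164569003659812
```

Request:
{"api": "servo_tool", "payload": {"translation": [[0.001, 0, 0], [0.001, 0, 0], [0.001, 0, 0], [0.001, 0, 0], [0, 0, 0]], "turn": [[0, 0, 0], [0, 0, 0], [0, 0, 0], [0, 0, 0], [0, 0, 0]], "hand": [-0.75, -0.75, -0.75, -0.75, -0.75]}}

```text
time_s: 16.5
position: [0.5221, 0.1459, 0.0201]
eef_rot: [-1.978, -2.439, 0.001]
ft_force: [0.3, -1.1, 1.5]
finger_gap: 0.126
grip_force: 0.7
```

The pads are at roughly bay y 0.215–0.22, so contact should come after about 34–39 mm more. I'll advance 24 mm, then feel in small steps.

Request:
{"api": "servo_tool", "payload": {"translation": [[0.003, 0, 0], [0.003, 0, 0], [0.003, 0, 0], [0.003, 0, 0], [0.003, 0, 0]], "turn": [[0, 0, 0], [0, 0, 0], [0, 0, 0], [0, 0, 0], [0, 0, 0]], "hand": [-0.75, -0.75, -0.75, -0.75, -0.75]}}

```text
time_s: 17.0
position: [0.5192, 0.1607, 0.0201]
eef_rot: [-1.978, -2.44, 0.001]
ft_force: [0.5, -1.5, -0.3]
finger_gap: 0.126
grip_force: 0.6
```

Request:
{"api": "servo_tool", "payload": {"translation": [[0.002, 0, 0], [0.002, 0, 0], [0.002, 0, 0], [0.002, 0, 0], [0.001, 0, 0]], "turn": [[0, 0, 0], [0, 0, 0], [0, 0, 0], [0, 0, 0], [0, 0, 0]], "hand": [-0.75, -0.75, -0.75, -0.75, -0.75]}}

```text
time_s: 17.5
position: [0.5177, 0.1693, 0.0204]
eef_rot: [-1.979, -2.44, 0.0]
ft_force: [0.6, -1.3, -0.0]
finger_gap: 0.125
grip_force: 0.6
```

Request:
{"api": "servo_tool", "payload": {"translation": [[0.001, 0, 0], [0.001, 0, 0], [0.001, 0, 0]], "turn": [[0, 0, 0], [0, 0, 0], [0, 0, 0]], "hand": [-0.75, -0.75, -0.75]}}

```text
time_s: 17.8
position: [0.5171, 0.172, 0.0204]
eef_rot: [-1.979, -2.44, 0.0]
ft_force: [0.1, -1.4, -0.4]
finger_gap: 0.124
grip_force: 0.6
```

Request:
{"api": "servo_tool", "payload": {"translation": [[0.001, 0, 0], [0.001, 0, 0], [0.001, 0, 0]], "turn": [[0, 0, 0], [0, 0, 0], [0, 0, 0]], "hand": [-0.75, -0.75, -0.75]}}

```text
time_s: 18.1
position: [0.5164, 0.175, 0.0204]
eef_rot: [1.979, 2.44, -0.0]
ft_force: [-0.1, -1.8, -0.5]
finger_gap: 0.126
grip_force: 0.7
```

Request:
{"api": "servo_tool", "payload": {"translation": [[0.001, 0, 0], [0.001, 0, 0]], "turn": [[0, 0, 0], [0, 0, 0]], "hand": [-0.75, -0.75]}}

```text
time_s: 18.3
position: [0.5161, 0.1769, 0.0204]
eef_rot: [1.979, 2.44, -0.0]
ft_force: [0.4, -1.6, -0.2]
finger_gap: 0.123
grip_force: 0.7
```

Request:
{"api": "servo_tool", "payload": {"translation": [[0.001, 0, 0], [0.001, 0, 0]], "turn": [[0, 0, 0], [0, 0, 0]], "hand": [-0.75, -0.75]}}

```text
time_s: 18.5
position: [0.5156, 0.1789, 0.0204]
eef_rot: [1.979, 2.44, -0.001]
ft_force: [-0.7, -1.3, -1.1]
finger_gap: 0.126
grip_force: 0.8
```

Request:
{"api": "servo_tool", "payload": {"translation": [[0.001, 0, 0], [0.001, 0, 0]], "turn": [[0, 0, 0], [0, 0, 0]], "hand": [-0.75, -0.75]}}

```text
time_s: 18.7
position: [0.5152, 0.1808, 0.0204]
eef_rot: [1.979, 2.44, -0.0]
ft_force: [-0.7, -2.1, -0.8]
finger_gap: 0.128
grip_force: 0.9
```

Request:
{"api": "servo_tool", "payload": {"translation": [[0.001, 0, 0], [0.001, 0, 0]], "turn": [[0, 0, 0], [0, 0, 0]], "hand": [-0.75, -0.75]}}

```text
time_s: 18.9
position: [0.5149, 0.1825, 0.0204]
eef_rot: [1.978, 2.44, -0.001]
ft_force: [-0.6, -3.3, 0.6]
finger_gap: 0.121
grip_force: 1.7
```

Request:
{"api": "servo_tool", "payload": {"translation": [[0.001, 0, 0], [0, 0, 0]], "turn": [[0, 0, 0], [0, 0, 0]], "hand": [-0.75, -0.75]}}

```text
time_s: 19.1
position: [0.5147, 0.1833, 0.0204]
eef_rot: [1.978, 2.439, -0.002]
ft_force: [-0.1, -4.9, 0.2]
finger_gap: 0.124
grip_force: 2.2
```

The force rises by about 3 N over 2 mm, so the pads are touched and slightly pressed. I'll back off gently and lift straight up.

Request:
{"api": "servo_tool", "payload": {"translation": [[-0.0005, 0, 0], [-0.0005, 0, 0], [-0.001, 0, 0], [-0.001, 0, 0], [-0.002, 0, 0]], "turn": [[0, 0, 0], [0, 0, 0], [0, 0, 0], [0, 0, 0], [0, 0, 0]], "hand": [-0.75, -0.75, -0.75, -0.75, -0.75]}}

```text
time_s: 19.6
position: [0.5161, 0.1796, 0.0208]
eef_rot: [-1.978, -2.44, -0.003]
ft_force: [1.1, -0.1, 1.3]
finger_gap: 0.124
grip_force: 0.0
```

Request:
{"api": "servo_tool", "payload": {"translation": [[-0.003, 0, 0], [0, 0, 0], [0, 0, -0.01], [0, 0, -0.03], [0, 0, -0.04]], "turn": [[0, 0, 0], [0, 0, 0], [0, 0, 0], [0, 0, 0], [0, 0, 0]], "hand": [-0.75, -0.75, -0.75, -0.75, -0.75]}}

```text
time_s: 20.1
position: [0.5147, 0.1756, 0.0996]
eef_rot: [-1.977, -2.438, 0.006]
ft_force: [0.4, 0.2, 0.0]
finger_gap: 0.126
grip_force: 0.0
```

Request:
{"api": "servo_tool", "payload": {"translation": [[0, 0, -0.04], [0, 0, -0.04], [-0.04, 0, 0], [-0.045, 0, 0], [-0.045, 0, 0]], "turn": [[0, 0, 0], [0, 0, 0], [0, 0, 0], [0, 0, 0], [0, 0, 0]], "hand": [-0.75, -0.75, -0.75, -0.75, -0.75]}}

```text
time_s: 20.6
position: [0.5437, 0.0479, 0.1822]
eef_rot: [1.975, 2.44, 0.003]
ft_force: [-0.0, -0.7, 0.1]
finger_gap: 0.125
grip_force: 0.0
```

Request:
{"api": "servo_tool", "payload": {"translation": [[-0.045, 0, 0], [-0.045, 0, 0], [-0.045, 0, 0], [-0.045, 0, 0], [0, 0, 0]], "turn": [[0, 0, 0], [0, 0, 0], [0, 0, 0], [0, 0, 0], [0, 0, 0]], "hand": [-0.75, -0.75, -0.75, -0.75, -0.75]}}

```text
time_s: 21.1
position: [0.5807, -0.1327, 0.1806]
eef_rot: [1.986, 2.432, -0.002]
ft_force: [-0.1, 0.4, -0.1]
finger_gap: 0.124
grip_force: 0.0
```

```bash
python3 - <<'E'
from h import *
where()
for n in('top','side'): snap(n,n+'8.png')
a=cv2.imread('pics/top8.png')[150:300,150:350];b=cv2.imread('pics/side8.png')[200:350,190:390]
f=lambda i:cv2.resize(i,(400,300),interpolation=cv2.INTER_CUBIC)
cv2.imwrite('pics/c9.png',np.vstack([np.hstack([f(a),f(b)]),np.hstack([cv2.resize(cv2.imread('pics/top8.png'),(400,250)),cv2.resize(cv2.imread('pics/side8.png'),(400,250))])]))
E
```

```text
t 21.1 heading 1.7722 tilt [ 0.    -0.002 -1.   ] pos [ 0.5807 -0.1327  0.1806] bay x,y -0.0001 -0.2202 gap 0.12421208850373752 F [-0.09  0.35 -0.1 ] q [-0.32  0.19  1.3  -0.    1.65 -0.52]
```

View pics/c9.png

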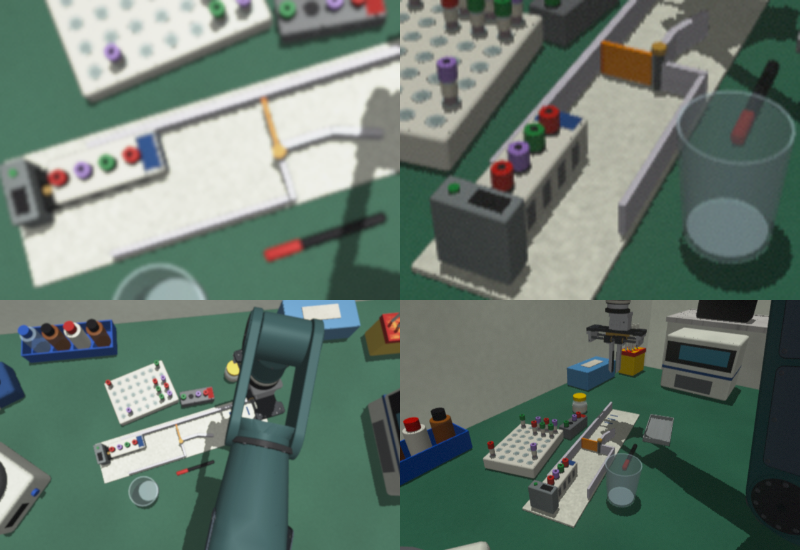

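The rack is home: its nose is at the stop (crop px 48,185). The flap is shut across the lane (265–280, 100–150) and the bystanders are where they were. I'll hand in.

```bash
python3 -c "
from cell import robot
print(robot.sign_off())"
```

```text
the job is handed in; nothing more can be done
None
```

The job is handed in at about 21 s: the rack was slid along the fence and through the flap, and it rests home against the rubber stop, whose pads were pressed about 2 mm at most. In the last picture the flap is shut and the other items look unmoved. While I squared the rack, a fingertip seems to have grazed the top of the fence at about 5 N, well under the 40 N limit.

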